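# Clamp a turned sample in the ratchet clamp

## Robot

A 7-joint arm with a two-finger parallel gripper is mounted at the origin on a cart in front of the work surface, level with it; the furniture and walls round the work are solid. World frame = base frame: x ahead of the robot, y to its left, z up, the work surface at z = 0. Lengths are in m, angles in degrees, forces in N, time in s.
With the tool pointing down it reaches from about 0.35 to 0.775 m from the base axis. Payload 3.1 kg.
Tool frame: the origin (TCP) lies at the very end of the fingers, on their centre line; the grasp point (between the pads) lies 19 mm behind it; z points along the fingers, y is the line along which they close (so a half turn about z gives the same grasp; the last joint's range is limited). The gripper opens to 85 mm and grips with 20 to 120 N. Pads are 22 mm wide; open, the fingers measure 114 mm over their backs; the gripper's body (76 mm by 85 mm) begins 54 mm behind the grasp point. The pads swing forward as they close: fully open they stand 13 mm farther back than shut.
Start: joints at [-2.389, 17.813, 0.802, 86.603, -0.252, 75.585, -1.558], TCP at [0.55, 0, 0.21] pointing down, gripper open.
Joint ranges: [-154.91, 154.91], [-16.99, 109.72], [-72.82, 74.43], [7.12, 147.25], [-82.49, 262.49], [11.32, 116.49], [-174.64, 174.64]. Speed limits (degrees/s): [159.86, 159.86, 180, 180, 180, 180, 180].

## Interface

Orientations are given as a 3x3 rotation matrix whose columns are the frame's x, y, z axes.
In Python, from bench import readout, eyes, bot, masks_of, landmark_of gives the robot as it stands.
- The arm moves only by the tool servo_tool, never from a script. Its argument "targets" is a list of rows, each a list of 3 entries, a list of its own where there are three numbers: the shift along the tool's x, y, z in mm, then the turn, a rotation vector about the tool's x, y, z in degrees, then the finger opening in mm, from 0 to 85.4. A call has 1 to 5 rows; each row is the pose to reach, as a shift and turn from the pose commanded when the call began, along the tool's axes at that moment; what a row does not reach only later rows make up. A row lasts 1/8 s, in which the tool goes at most 62.5 mm and 10.7 degrees, less where a joint would pass 70% of its speed; a pose out of reach is approached as far as the arm can. A call with a gripper value outside its range is refused whole. The fingers move at their own pace and stop on an object; "squeeze" is the grip in N (left out, the last holds). Time passes only in rows, so rows that repeat a pose let the fingers close. It gives the time, the measured TCP pose, the force and the opening at its end, in the units of the state.
- readout.sense(): the state, without advancing time (a new reading comes with each control period).
- eyes.grab_frame(name): name is "scene" or "side" or "wrist"; returns a dict with "image" (420x560x3 uint8, red, green, blue), "K" (3x3 intrinsics, pixels), "world_from_camera" (4x4, takes a point from camera to world coordinates). Camera axes: x right, y down, z forward; pixel columns grow to the right and rows downward; lengths in m; the calibration is good to about 2 mm. A picture is of the moment at which its call begins. There is no depth.
- bot.job_done(): hands the job in, once; it reports no verdict.
Trained networks look in a picture, given as the dict that the camera call returned (one of the last four; its "shot" number tells which), for a name from the list of things; names that differ only in an ending like _2 or _b are one class to them, and where a whole thing is asked for, a point or a joint stands for the part that bears it (a point fixed in the world has none). Each returns a list of dicts, best first, with "conf" (0 to 1); they miss things now and then, are a little off and sometimes report something else, mostly with a low value. They report only what shows in the picture. A call takes as long as a camera call.
- masks_of(picture, query): "pixels" (420x560 bool, what is visible of it) and "at" ([column, row] in pixels, amid what is visible of it).
- landmark_of(picture, query): "at" ([column, row] in pixels: a listed point, or the origin of a listed thing).
The state is a dict: "time_s": time; "joint_positions": joint angles; "qd": joint speeds; "joint_efforts": joint torques, N m; "tcp_pos": TCP position; "eef_rot": TCP orientation; "force": force on the tool from outside, world axes, zero at the start; "wrist_torque": the same for the moment, N m; "gripper_width": opening from 0.0 (shut) to 1.0 (fully open).
Only numpy, scipy, OpenCV 4.12 (cv2) and the standard library are available. Lean on these libraries where they do the work, as an engineer would, in place of code of your own. Each camera call takes 0.05 s, during which the arm holds its last target. There are 200 camera calls.

## Task

Clamp the tall turned sample upright in the ratchet clamp for marking. Its jaw is too far closed: swing the pawl clear of the ratchet wheel before you turn the knob back, never forcing the wheel against the pawl; stand the sample in the V, swing the pawl in again and tighten click by click until the pawl alone holds the sample firm in the V with the sprung pad pushed in roughly half-way, without crushing it. Leave the other things where they are.

Things in the scene. Friction and masses are not known exactly. Their poses are not given: they have to be found in the camera images.
- clamp: The ratchet clamp, bolted to the bench: aluminium base plate 90 (x) x 205 (y) x 10 mm; origin at the centre of its underside, z up. Along its own y, from the -y end: pawl, knob with ratchet wheel (axis at y = -27.5 mm), moving jaw with sprung pad, fixed V jaw (near the +y end). The jaw moves along y; +y closes it.
- nest (a point): Where the sample stands: on the base plate's top (10 mm over the bench), on the axis of a 20 mm sample that touches both flanks of the V. The V jaw (40 mm wide, top 30 mm over the bench, 90 degree groove open to the clamp's -y) is bolted in slots and stands up to 2.5 mm either way of its middle setting. Its flanks and the pad are smooth, so the pad pushes the sample home. Axes as the clamp's.
- knob_grip (a point): Centre of the black knurled knob at gripping height, 61 mm over the bench, on its upright axis. The knob is a round cylinder of 34 mm diameter from 48 to 74 mm over the bench. On the same shaft below: the 30-tooth ratchet wheel, 60 mm diameter, 24 to 32 mm over the bench.
- knob (a joint): Turn of knob and wheel in rad, growing clockwise seen from above (closing); 0 = end stop, jaw wide open. Turning takes about 0.02 N m, plus 0.12 N m per rad/s (grease), plus 0.012 N m per newton on the pad, plus up to 0.05 to lift the pawl over a tooth. Tooth: 0.209 rad. With the pawl in, the wheel goes clockwise only; let go, it springs back to the last tooth passed.
- pawl (a joint): Swing of the pawl in rad, growing as it leaves the wheel (counter-clockwise from above): 0 to 0.11 = in the teeth, 0.25 to 0.42 (its stop) = clear. A spring holds it on the wheel; a ball detent at about 0.2 holds it clear once pushed past. About 5 N at the pin swings it out, about 2 N brings it in.
- pawl_pin (a point): Upper part of the pawl's upright steel grip pin, on its axis, 42 mm over the bench; 9 mm diameter, from the handle arm (29 mm over the bench) to 52 mm. It moves on a 34 mm circle about the pivot: at pawl = 0 it stands on the clamp's -y side of the pivot; going clear it moves to the clamp's +x.
- pawl_pivot (a point): The pawl's upright pivot axis, 28 mm over the bench.
- pad: Black sprung pressure pad on the moving jaw: 32 mm wide, from 11 to 30 mm over the bench; origin at the middle of its front face, which looks to the clamp's +y. It sinks up to 9 mm into the jaw, 3 N per mm from the first touch.
- jaw_front (a point): Middle of the moving jaw's front face behind the pad: 15 mm behind the pad's front face (along the clamp's y) with the pad relaxed, 6 mm with it fully pushed in.
- sample_centre (a point): Centre (half-way up) of the tall turned sample: pale metal cylinder, 20 mm diameter, 50 mm tall, 60 g, standing upright on the bench at the start. Its z axis is the cylinder's.
- sample: The same tall sample; origin at the centre of its underside.
- short_sample: Bystander: short turned sample, 22 mm diameter, 34 mm tall, standing near the tall one; origin under its centre.
- bolt: Bystander: bolt standing on its hexagon head, 18 mm wide, 48 mm tall; origin under its centre.
- turned_sample_1: Bystander: squat pale ring-shaped sample, 30 mm diameter, 22 mm tall.
- loupe: Bystander: black eye loupe, 38 mm diameter, 30 mm tall.
- hex_key: Bystander: black hex key lying flat, 74 mm long.
- jaw (a joint): Travel of the moving jaw in m, 0 = wide open, always 0.012 x the knob's angle in rad (2.5 mm per tooth). A sample in the nest meets the relaxed pad at about 0.012 (0.0095 to 0.0145, as the V jaw stands); below about 0.007 there is room to put it in. At the start it is closed farther than that.

How it is judged (in metres and radians):
On the way, in this order (a step that is already met when the one before it is completed fails the run):
1. the pawl is clear and the knob turned back so far that the sample can go in (value of joint pawl above 0.22 rad and value of joint knob below 0.9 rad), for 0.2 s.
2. the tall sample stands upright on the base plate between pad and V (horizontal distance between sample_centre and nest below 0.014 m and height (world z) of sample_centre between 0.03 and 0.039 m and angle between sample_centre's own z axis and vertical below 0.1 rad), for 0.2 s.
At the end, for the whole second after the job is handed in: The pawl is in the teeth; the pad presses on the tall sample with 2.5 to 22 N (pushed in 0.8 to 7.3 mm of its 9 mm); the sample stands at rest on the base plate, upright within 0.1 rad, its axis within 5 mm of its seat in the V (value of joint pawl below 0.13 rad and contact force between pad and sample between 2.5 and 22 N and horizontal distance between sample_centre and nest below 0.005 m and height (world z) of sample_centre below 0.039 m and angle between sample_centre's own z axis and vertical below 0.1 rad and linear speed of sample below 0.02 m/s); the robot touches nothing.
It fails at once if the pad squeezes the sample with more than 26 N (contact force between pad and sample above 26 N).
It fails at once if the wheel is forced against the pawl with more than 35 N (contact force between pawl and knob above 35 N).
It fails at once if another thing is moved more than 30 mm (distance of any of short_sample, bolt, turned_sample_1, loupe, hex_key from where it was at the start of the episode above 0.03 m).
It also fails if it takes over 72 s, if anything falls off the work surface, if the arm or the gripper's body presses on something with over 40 N, if the wrist force passes 120 N, or if a joint passes its speed limit or range.

## Working session

There is one attempt and no reset: what is moved stays moved. The work goes in short steps, Python scripts to look and compute and a tool call to move; the robot and the scene stay as the last step left them, time stands still between calls to the robot, and variables do not carry over. Pictures are saved under pics/ and viewed, on a budget of 10 in all, crops included, one or two more only if the job needs it, and the job is handed in when it is done.

Besides the shell and the picture viewer there is one more tool, called after "Call:" as name([rows], argument=value, ...), one row to a line, values as JSON. servo_tool: Moves the arm, as the interface text tells. Its arguments: {"type":"object","properties":{"targets":{"type":"array","items":{"type":"array"}},"squeeze":{"type":"number"}},"required":["targets"]}

```bash
mkdir -p pics
cat > h.py <<'E'
import numpy as np, cv2
from bench import readout, eyes, bot, masks_of, landmark_of
def ray(p,uv):
    K=p["K"];T=np.array(p["world_from_camera"]);d=T[:3,:3]@np.linalg.solve(np.array(K),[uv[0],uv[1],1.]);return T[:3,3],d
def at_z(p,uv,z):
    o,d=ray(p,uv);return o+d*(z-o[2])/d[2]
def tri(obs):
    A=np.zeros((3,3));b=np.zeros(3)
    for p,uv in obs:
        o,d=ray(p,uv);d=d/np.linalg.norm(d);M=np.eye(3)-np.outer(d,d);A+=M;b+=M@o
    return np.linalg.solve(A,b)
def proj(p,X):
    T=np.linalg.inv(np.array(p["world_from_camera"]));c=T[:3,:3]@X+T[:3,3];q=np.array(p["K"])@c;return q[:2]/q[2]
def save(p,n,crop=None,s=1):
    im=p["image"][:,:,::-1]
    if crop: im=im[crop[1]:crop[3],crop[0]:crop[2]]
    cv2.imwrite("pics/"+n,cv2.resize(im,None,fx=s,fy=s,interpolation=cv2.INTER_CUBIC))
E
python3 - <<'E'
from h import *
Z=dict(clamp=0,nest=.01,knob_grip=.061,pawl_pin=.042,pawl_pivot=.028,pad=None,jaw_front=None,sample_centre=.025,short_sample=0,bolt=0,turned_sample_1=0,loupe=0,hex_key=0)
ps={n:eyes.grab_frame(n) for n in("scene","side","wrist")}
for q,z in Z.items():
    ob=[];s=q
    for n,p in ps.items():
        r=landmark_of(p,q)
        if r:
            s+=f" | {n} {r[0]['conf']:.2f} {np.round(r[0]['at'],0)}"
            if z is not None:s+=f" {np.round(at_z(p,r[0]['at'],z)[:2],4)}"
            if r[0]['conf']>.4: ob.append((p,r[0]['at']))
    if len(ob)>1:s+=f" TRI {np.round(tri(ob),4)}"
    print(s)
save(ps["scene"],"a.png");save(ps["wrist"],"b.png")
s=readout.sense();print(s["time_s"],s["tcp_pos"],s["eef_rot"])
E
```

```text
clamp | scene 0.98 [264. 240.] [0.4888 0.0578] | side 0.60 [289. 233.] [0.4915 0.0697] | wrist 0.72 [234. 131.] [0.4927 0.0675] TRI [ 0.4932  0.0658 -0.0043]
nest | scene 0.59 [254. 220.] [0.5144 0.1258] | side 0.70 [266. 234.] [0.526 0.109] | wrist 0.75 [250.  83.] [0.5155 0.1207] TRI [0.5159 0.1203 0.0162]
knob_grip | scene 0.89 [265. 218.] [0.4806 0.0437] | side 0.23 [287. 232.] [0.4639 0.1403] | wrist 0.73 [343. 283.] [ 0.625  -0.1065] TRI [ 0.5296 -0.0198  0.1178]
pawl_pin | scene 0.49 [289. 243.] [ 0.4773 -0.0349] | side 0.50 [316. 192.] [ 0.4792 -0.0487] TRI [ 0.4747 -0.0396  0.0468]
pawl_pivot | scene 0.69 [282. 240.] [ 0.4881 -0.    ] | side 0.58 [308. 207.] [ 0.4792 -0.0039] | wrist 0.65 [231. 191.] [ 0.4901 -0.0011] TRI [ 0.4852 -0.0027  0.0281]
pad | side 0.52 [269. 235.]
jaw_front | scene 0.66 [257. 218.] | side 0.91 [273. 230.] | wrist 0.96 [245. 102.] TRI [0.5097 0.1039 0.0253]
sample_centre | scene 0.73 [386. 251.] [ 0.6231 -0.1484] | side 0.70 [327. 172.] [ 0.5022 -0.1772] | wrist 0.87 [348. 285.] [ 0.6401 -0.1301] TRI [ 0.5775 -0.1565  0.0349]
short_sample | scene 0
[... 279 characters left out ...]
3] TRI [ 0.5311 -0.1444  0.0224]
turned_sample_1 | scene 0.75 [395. 294.] [ 0.557  -0.2223] | side 0.62 [310. 165.] [ 0.5722 -0.2354] | wrist 0.79 [285. 332.] [ 0.5572 -0.2255] TRI [ 0.5604 -0.2221  0.0039]
loupe | scene 0.97 [381. 303.] [ 0.5188 -0.2217] | side 0.68 [327. 169.] [ 0.5207 -0.2329] | wrist 0.76 [259. 329.] [ 0.5173 -0.2204] TRI [ 0.5174 -0.2221  0.0026]
hex_key | scene 0.67 [191. 198.] [0.4709 0.3332] | side 0.72 [232. 324.] [0.4693 0.3321] TRI [4.697e-01 3.321e-01 3.000e-04]
2.1 [5.50018466e-01 1.68662389e-05 2.10006763e-01] [[-1.14768540e-04  9.99999992e-01  4.55756993e-05]
 [ 9.99999992e-01  1.14771050e-04 -5.50668827e-05]
 [-5.50721131e-05  4.55693790e-05 -9.99999997e-01]]
```

View images.

View pics/a.png

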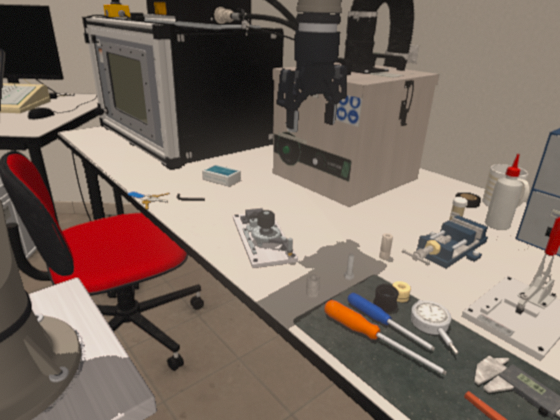

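View pics/b.png

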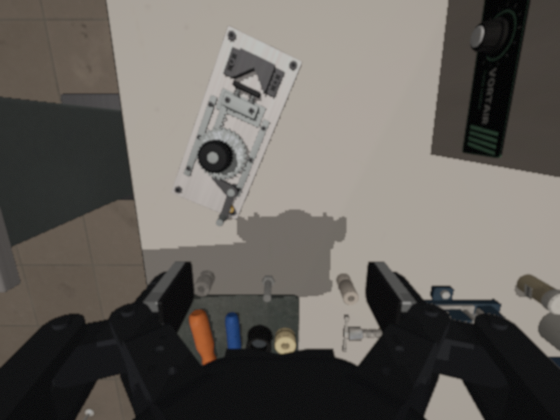

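Call:
servo_tool([
  [[-15,-30,15],[0,0,8],45],
  [[-30,-60,30],[0,0,16],45],
  [[-37,-75,50],[0,0,24],45],
  [[-37,-75,50],[0,0,24],45],
], squeeze=25)

```text
time_s: 2.6
tcp_pos: [0.4729, -0.0376, 0.1589]
eef_rot: [[0.407, 0.914, -0.004], [0.914, -0.407, -0.0], [-0.002, -0.003, -1.0]]
force: [0.9, 0.6, -0.9]
gripper_width: 0.526
```

```bash
cat > look.py <<'E'
from h import *
import sys
# usage: look.py name yaw q:z ...
p=eyes.grab_frame("wrist"); save(p,sys.argv[1]+".png",s=1.3)
s=readout.sense();R=np.array(s["eef_rot"]);t=np.array(s["tcp_pos"])
print(s["time_s"],np.round(t,4),np.round(R[:,0],3),"F",np.round(s["force"],1),"cam",np.round(np.array(p["world_from_camera"])[:3,3],3))
for a in sys.argv[2:]:
    q,z=a.split(":")
    for r in landmark_of(p,q)[:1]:
        X=at_z(p,r["at"],float(z));print(q,round(r["conf"],2),np.round(r["at"],0),np.round(X,4),"tool mm",np.round(R.T@(X-t)*1000,1))
E
python3 look.py c clamp:0 nest:.01 knob_grip:.061 pawl_pin:.042 pawl_pivot:.028 jaw_front:.02
```

```text
2.65 [ 0.4749 -0.0369  0.1601] [0.405 0.914 0.   ] F [-0.2  0.1  0.3] cam [0.502 0.028 0.322]
clamp 0.62 [254.  92.] [0.4917 0.0712 0.    ] tool mm [105.6 -28.4 160.1]
nest 0.79 [253.  26.] [0.5159 0.1215 0.01  ] tool mm [161.4 -26.6 150.1]
knob_grip 0.72 [251. 120.] [0.4822 0.0439 0.061 ] tool mm [ 76.8 -26.   99.1]
pawl_pin 0.98 [282. 198.] [ 0.4769 -0.0337  0.042 ] tool mm [  3.7   0.6 118.1]
pawl_pivot 0.72 [280. 160.] [ 0.4892 -0.0011  0.028 ] tool mm [ 38.5  -1.4 132.1]
jaw_front 0.78 [254.  51.] [0.507  0.1004 0.02  ] tool mm [138.5 -26.2 140.1]
```

View pics/c.png

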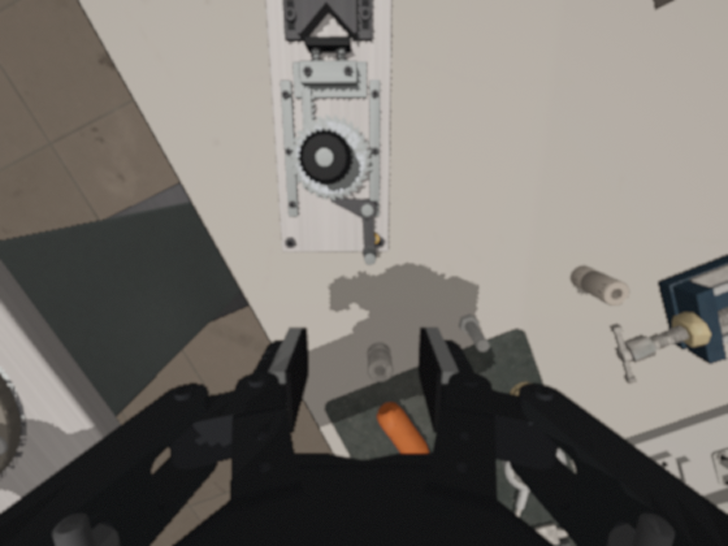

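Call:
servo_tool([
  [[2,0,50],[0,0,0],40],
  [[4,0,100],[0,0,0],30],
  [[4,0,124],[0,0,0],30],
  [[4,0,124],[0,0,0],5],
  [[4,0,124],[0,0,0],5],
])

```text
time_s: 3.58
tcp_pos: [0.4782, -0.0333, 0.0372]
eef_rot: [[0.406, 0.914, 0.003], [0.914, -0.406, -0.0], [0.001, 0.002, -1.0]]
force: [0.2, -0.3, 0.4]
gripper_width: 0.055
```

Call:
servo_tool([
  [[0,0,0],[0,0,0],5],
  [[0,0,0],[0,0,0],5],
])

```text
time_s: 3.82
tcp_pos: [0.4777, -0.0334, 0.0371]
eef_rot: [[0.407, 0.914, 0.002], [0.914, -0.407, -0.0], [0.001, 0.002, -1.0]]
force: [1.0, -0.4, -0.1]
gripper_width: 0.058
```

```bash
python3 look.py d pawl_pin:.042 pawl_pivot:.028
python3 - <<'E'
import cv2
im=cv2.imread("pics/d.png");cv2.imwrite("pics/d2.png",im[100:546])
E
```

```text
3.875 [ 0.4774 -0.0334  0.0369] [0.407 0.914 0.001] F [ 0.2  0.2 -1.2] cam [0.506 0.032 0.201]
pawl_pin 0.69 [281. 256.] [ 0.4775 -0.0348  0.042 ] tool mm [-1.3  0.7 -5.1]
pawl_pivot 0.85 [277. 192.] [ 0.49   -0.0012  0.028 ] tool mm [34.6 -1.6  8.9]
```

View pics/d2.png

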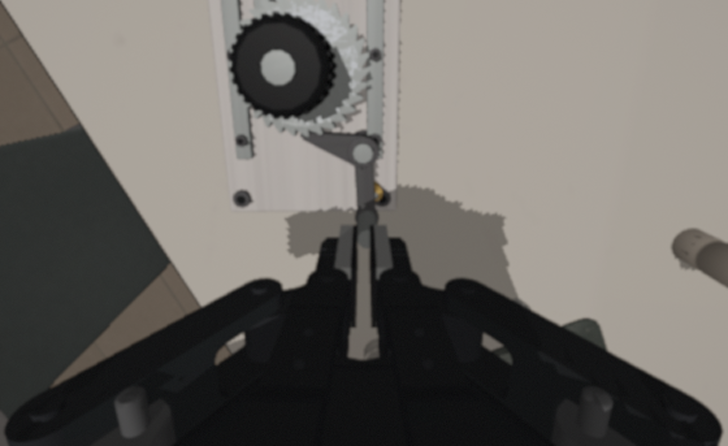

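Call:
servo_tool([
  [[0,0,0],[0,0,0],0],
  [[0,0,0],[0,0,0],0],
])

```text
time_s: 4.22
tcp_pos: [0.4766, -0.0333, 0.036]
eef_rot: [[0.407, 0.914, -0.0], [0.914, -0.407, -0.0], [-0.0, -0.0, -1.0]]
force: [-0.1, 0.2, 0.5]
gripper_width: -0.001
```

Run:
```python
from h import *
p=eyes.grab_frame("wrist");s=readout.sense();R=np.array(s["eef_rot"]);t=np.array(s["tcp_pos"]);print(p["K"][0],s["gripper_width"])
for x in(-11,0,11):
  for y in (-4.5,4.5):
    for z in (-15,0): print(x,y,z,np.round(proj(p,t+R@np.array([x,y,z])/1000)*1.3-[0,100]))
r=landmark_of(p,"pawl_pin");print([(i["conf"],np.round(np.array(i["at"])*1.3-[0,100])) for i in r])
```

```text
[291.46077642   0.         279.22502117] -0.0016837026050579352
-11 -4.5 -15 [354. 263.]
-11 -4.5 0 [355. 247.]
-11 4.5 -15 [374. 263.]
-11 4.5 0 [374. 247.]
0 -4.5 -15 [354. 240.]
0 -4.5 0 [354. 226.]
0 4.5 -15 [375. 240.]
0 4.5 0 [374. 226.]
11 -4.5 -15 [353. 216.]
11 -4.5 0 [354. 204.]
11 4.5 -15 [375. 216.]
11 4.5 0 [374. 204.]
[(0.82, array([368., 233.]))]
```

Run:
```python
from h import *
p=eyes.grab_frame("wrist"); save(p,"e.png",(200,170,360,330),4)
q=eyes.grab_frame("side");s=readout.sense();u=proj(q,s["tcp_pos"]).astype(int);print(u); 
a=cv2.imread("pics/e.png");b=q["image"][max(u[1]-45,0):u[1]+45,u[0]-60:u[0]+60,::-1]
cv2.imwrite("pics/e.png",np.vstack([a[:420],cv2.resize(b,(640,480),interpolation=cv2.INTER_CUBIC)])[:,:]); 
im=cv2.imread("pics/e.png"); cv2.imwrite("pics/e.png",cv2.resize(im,None,fx=.66,fy=.66))
```

```text
[314 197]
```

View pics/e.png

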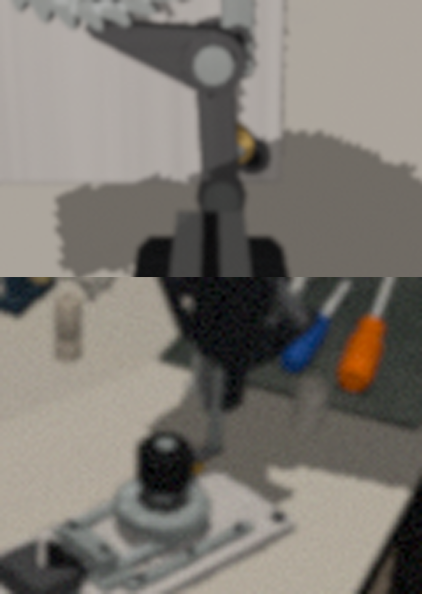

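Call:
servo_tool([
  [[0,0,0],[0,0,0],35],
  [[0,0,0],[0,0,0],35],
  [[12,0,0],[0,0,0],35],
  [[12,0,0],[0,0,0],3],
  [[12,0,0],[0,0,0],3],
])

```text
time_s: 5.05
tcp_pos: [0.4816, -0.022, 0.036]
eef_rot: [[0.406, 0.914, -0.0], [0.914, -0.406, -0.0], [-0.0, -0.0, -1.0]]
force: [-0.6, -0.1, 0.0]
gripper_width: 0.038
```

Call:
servo_tool([
  [[0,0,0],[0,0,0],3],
  [[0,0,0],[0,0,0],3],
])

```text
time_s: 5.3
tcp_pos: [0.4814, -0.0226, 0.036]
eef_rot: [[0.407, 0.913, -0.0], [0.913, -0.407, -0.0], [-0.0, -0.0, -1.0]]
force: [-0.3, 0.1, 0.5]
gripper_width: 0.038
```

Run:
```python
from h import *
p=eyes.grab_frame("wrist"); save(p,"f.png",(200,130,360,330),3)
q=eyes.grab_frame("scene");s=readout.sense();t=np.array(s["tcp_pos"]);u=proj(q,t);print(u,proj(p,t),proj(p,t+[0,0,.015])) 
u=u.astype(int)
b=q["image"][u[1]-40:u[1]+40,u[0]-40:u[0]+40,::-1]
cv2.imwrite("pics/f.png",cv2.resize(np.hstack([cv2.imread("pics/f.png"),cv2.resize(b,(600,600),interpolation=cv2.INTER_CUBIC)]),None,fx=.74,fy=.74))
for n,pp in(("w",p),("s",q)):
  r=landmark_of(pp,"pawl_pin");print(n,[(i["conf"],i["at"]) for i in r])
```

```text
[286.66540558 242.1764132 ] [280.00646889 250.49450011] [280.06600964 261.37042489]
w [(0.86, [283.8, 274.6])]
s [(0.52, [289.5, 243.8]), (0.23, [258.8, 218.1])]
```

View pics/f.png

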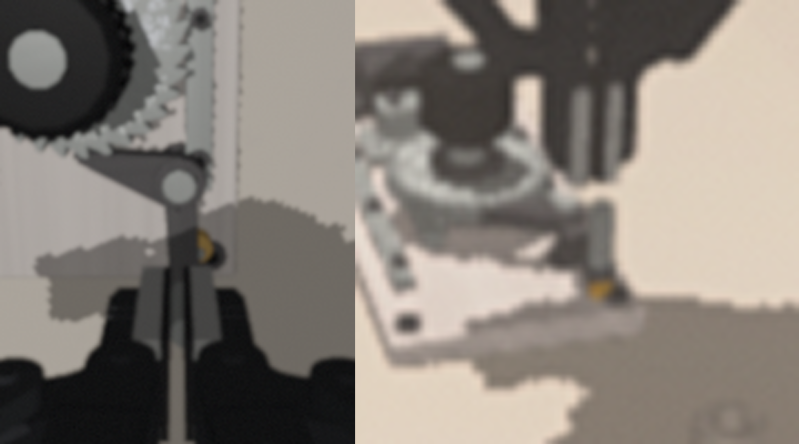

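Call:
servo_tool([
  [[-6,0,0],[0,0,0],35],
  [[-12,0,0],[0,0,0],35],
  [[-12,0,8],[0,0,0],35],
  [[-12,0,16],[0,0,0],35],
  [[-12,0,16],[0,0,0],3],
])

```text
time_s: 6.12
tcp_pos: [0.4756, -0.033, 0.0189]
eef_rot: [[0.406, 0.914, -0.002], [0.914, -0.406, 0.0], [-0.001, -0.002, -1.0]]
force: [0.1, -0.3, 0.3]
gripper_width: 0.211
```

Call:
servo_tool([
  [[0,0,0],[0,0,0],3],
  [[0,0,0],[0,0,0],3],
  [[0,0,0],[0,0,0],3],
])

```text
time_s: 6.5
tcp_pos: [0.4776, -0.0338, 0.0198]
eef_rot: [[0.407, 0.913, 0.002], [0.913, -0.407, -0.001], [0.0, 0.002, -1.0]]
force: [4.5, -1.7, -8.7]
gripper_width: 0.085
```

Call:
servo_tool([
  [[0,4,0],[0,0,0],3],
  [[1,8,0],[0,0,0],3],
  [[2,12,0],[0,0,0],3],
  [[2,12.5,0],[0,0,0],3],
])

```text
time_s: 7.0
tcp_pos: [0.4859, -0.0368, 0.0196]
eef_rot: [[0.406, 0.914, -0.006], [0.914, -0.406, -0.0], [-0.003, -0.006, -1.0]]
force: [-5.9, -1.0, 2.4]
gripper_width: 0.086
```

Run:
```python
from h import *
p=eyes.grab_frame("wrist"); save(p,"g.png",(200,130,360,330),3)
q=eyes.grab_frame("scene");s=readout.sense();t=np.array(s["tcp_pos"]);u=proj(q,t).astype(int);print(u,proj(p,t),s["force"],s["gripper_width"]) 
b=q["image"][u[1]-40:u[1]+40,u[0]-40:u[0]+40,::-1]
cv2.imwrite("pics/g.png",cv2.resize(np.hstack([cv2.imread("pics/g.png"),cv2.resize(b,(600,600),interpolation=cv2.INTER_CUBIC)]),None,fx=.74,fy=.74))
```

```text
[293 251] [280.057277   250.59810883] [-4.8597861  -0.07698664  1.29128885] 0.08051520471179735
```

View pics/g.png

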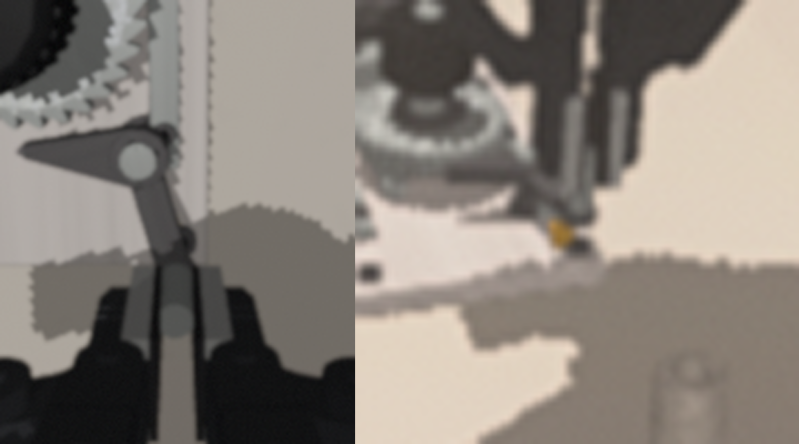

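Call:
servo_tool([
  [[0.5,1.5,0],[0,0,0],3],
  [[0.5,2,0],[0,0,0],3],
  [[0.5,2,0],[0,0,0],3],
])

```text
time_s: 7.48
tcp_pos: [0.4868, -0.037, 0.0195]
eef_rot: [[0.406, 0.914, -0.008], [0.914, -0.406, 0.0], [-0.003, -0.008, -1.0]]
force: [-6.7, -0.1, 3.9]
gripper_width: 0.082
```

Call:
servo_tool([
  [[0,0,0],[0,0,0],30],
  [[0,0,0],[0,0,0],30],
  [[0,0,-60],[0,0,0],50],
  [[0,-10,-100],[0,0,0],65],
  [[0,-25,-100],[0,0,0],65],
])

```text
time_s: 8.1
tcp_pos: [0.4723, -0.0266, 0.1241]
eef_rot: [[0.407, 0.913, 0.011], [0.913, -0.407, 0.0], [0.005, 0.01, -1.0]]
force: [-0.4, -0.1, -0.2]
gripper_width: 0.764
```

```bash
python3 look.py k knob_grip:.061 pawl_pin:.042 pawl_pivot:.028 jaw_front:.02 nest:.01
```

```text
8.15 [ 0.4677 -0.0253  0.1217] [0.406 0.914 0.002] F [-2.2 -0.2 -0.3] cam [0.499 0.039 0.288]
knob_grip 0.74 [253. 135.] [0.4813 0.0423 0.061 ] tool mm [ 67.1 -15.1  60.8]
pawl_pin 0.64 [296. 219.] [ 0.4838 -0.0373  0.042 ] tool mm [-4.6 19.5 79.7]
pawl_pivot 0.57 [284. 176.] [ 0.4891 -0.0008  0.028 ] tool mm [30.8  9.5 93.7]
jaw_front 0.74 [252.  54.] [0.5056 0.1016 0.02  ] tool mm [131.2 -17.  101.9]
nest 0.61 [256.  26.] [0.5175 0.1219 0.01  ] tool mm [154.5 -14.4 112. ]
```

Run:
```python
import cv2
im=cv2.imread("pics/k.png");print(im.shape);cv2.imwrite("pics/k2.png",cv2.resize(im[40:320,230:480],None,fx=2,fy=2,interpolation=cv2.INTER_CUBIC))
```

```text
(546, 728, 3)
```

View pics/k2.png

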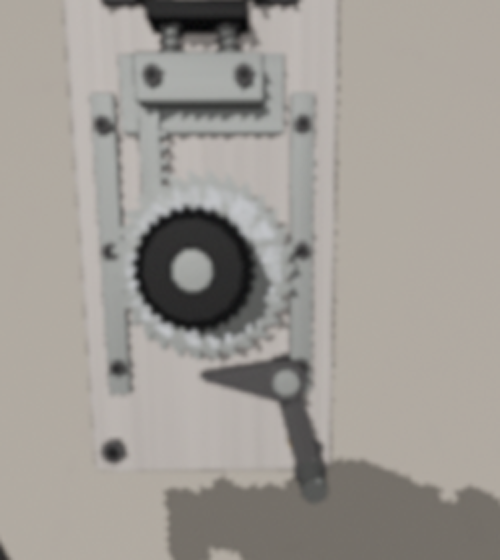

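Call:
servo_tool([
  [[40,-8,0],[0,0,0],65],
  [[67,-15,0],[0,0,0],65],
  [[67,-15,40],[0,0,0],65],
  [[67,-15,80],[0,0,0],60],
  [[67,-15,84],[0,0,0],60],
])

```text
time_s: 9.02
tcp_pos: [0.4782, 0.04, 0.0326]
eef_rot: [[0.407, 0.913, -0.008], [0.913, -0.407, -0.001], [-0.005, -0.007, -1.0]]
force: [0.3, -0.9, -0.0]
gripper_width: 0.7
```

Call:
servo_tool([
  [[0,0,0],[0,0,0],25],
  [[0,0,0],[0,0,0],25],
  [[0,0,0],[0,0,0],25],
  [[0,0,0],[0,0,0],25],
], squeeze=40)

```text
time_s: 9.52
tcp_pos: [0.481, 0.0412, 0.0373]
eef_rot: [[0.406, 0.914, -0.001], [0.914, -0.406, 0.001], [0.0, -0.001, -1.0]]
force: [-5.6, 1.9, 6.1]
gripper_width: 0.381
```

Call:
servo_tool([
  [[0,0,0],[0,0,-7],25],
  [[0,0,0],[0,0,-16],25],
  [[0,0,0],[0,0,-26],25],
  [[0,0,0],[0,0,-36],25],
  [[0,0,0],[0,0,-36],25],
])

```text
time_s: 10.15
tcp_pos: [0.4819, 0.0411, 0.0373]
eef_rot: [[-0.207, 0.978, 0.001], [0.978, 0.207, 0.001], [0.001, 0.001, -1.0]]
force: [-4.8, 1.4, 6.5]
gripper_width: 0.38
```

```bash
python3 look.py m jaw_front:.02 nest:.01 pad:.02 pawl_pin:.042 pawl_pivot:.028; python3 -c "
from bench import readout;s=readout.sense();print(s['gripper_width'],s['wrist_torque'],s['joint_positions'])"
```

```text
10.2 [0.4819 0.0411 0.0373] [-0.206  0.979  0.001] F [-5.4  1.   6.4] cam [0.467 0.111 0.201]
jaw_front 0.75 [334. 169.] [0.5053 0.0944 0.02  ] tool mm [47.3 33.8 17.3]
nest 0.51 [281. 266.] [0.4881 0.0177 0.01  ] tool mm [-24.2   1.3  27.3]
pad 0.75 [349. 146.] [0.5104 0.1096 0.02  ] tool mm [61.1 42.  17.4]
pawl_pin 0.86 [260. 360.] [ 0.4852 -0.0362  0.042 ] tool mm [-76.4 -12.6  -4.8]
pawl_pivot 0.71 [276. 304.] [ 0.4888 -0.0013  0.028 ] tool mm [-42.9  -2.    9.3]
0.38068114354097377 [0.31938573 1.06084895 0.02036987] [ -2.30945211  20.45919687  -5.61616894 109.82250302   2.53088498
  49.77953128   2.65733361]
```

Call:
servo_tool([
  [[0,0,0],[0,0,-8],25],
  [[0,0,0],[0,0,-15],25],
  [[0,0,0],[0,0,-20],25],
  [[0,0,0],[0,0,-20],25],
])

```text
time_s: 10.95
tcp_pos: [0.4823, 0.0413, 0.0373]
eef_rot: [[-0.528, 0.849, 0.002], [0.849, 0.528, 0.001], [-0.0, 0.002, -1.0]]
force: [-3.7, 2.9, 6.0]
gripper_width: 0.377
```

Call:
servo_tool([
  [[0,0,0],[0,0,0],60],
  [[0,0,0],[0,0,0],65],
  [[0,0,-50],[0,0,0],70],
  [[0,0,-100],[0,0,10],70],
  [[0,0,-130],[0,0,20],75],
])

```text
time_s: 11.58
tcp_pos: [0.4837, 0.0403, 0.169]
eef_rot: [[-0.201, 0.98, 0.006], [0.98, 0.201, 0.0], [-0.001, 0.006, -1.0]]
force: [-0.1, -1.3, -0.5]
gripper_width: 0.879
```

Run:
```python
from h import *
s=readout.sense();R=np.array(s["eef_rot"]);t=np.array(s["tcp_pos"]);print(s["time_s"],t,R[:,0])
ps={n:eyes.grab_frame(n) for n in("scene","side","wrist")}
for q,zs in(("sample_centre",.025),("sample",0),("bolt",0),("short_sample",0),("jaw_front",.02),("nest",.01),("pawl_pin",.042)):
  for n,p in ps.items():
    r=landmark_of(p,q)
    if r: print(q,n,round(r[0]["conf"],2),np.round(r[0]["at"]),np.round(at_z(p,r[0]["at"],zs),4))
```

```text
11.575 [0.48366367 0.04026659 0.16903546] [-0.20082351  0.97962694 -0.00098475]
sample_centre scene 0.51 [387. 248.] [ 0.6335 -0.1432  0.025 ]
sample_centre side 0.54 [272. 164.] [ 0.6469 -0.147   0.025 ]
sample_centre wrist 0.55 [367. 350.] [ 0.6392 -0.1344  0.025 ]
sample scene 0.82 [382. 254.] [ 0.646  -0.1267  0.    ]
sample side 0.62 [274. 174.] [ 0.6363 -0.1403  0.    ]
sample wrist 0.63 [361. 340.] [ 0.64   -0.1401  0.    ]
bolt scene 0.59 [352. 279.] [ 0.5322 -0.1456  0.    ]
bolt side 0.57 [309. 185.] [ 0.5322 -0.1354  0.    ]
bolt wrist 0.71 [285. 324.] [ 0.5314 -0.1357  0.    ]
short_sample scene 0.76 [311. 294.] [ 0.4441 -0.1327  0.    ]
short_sample side 0.45 [338. 192.] [ 0.4557 -0.1389  0.    ]
short_sample wrist 0.94 [223. 311.] [ 0.4469 -0.1325  0.    ]
jaw_front scene 0.69 [260. 222.] [0.5106 0.0975 0.02  ]
jaw_front side 0.56 [280. 232.] [0.497  0.0998 0.02  ]
jaw_front wrist 0.72 [304. 154.] [0.5032 0.0905 0.02  ]
nest scene 0.62 [257. 221.] [0.5158 0.1176 0.01  ]
nest side 0.58 [266. 238.] [0.5207 0.1201 0.01  ]
nest wrist 0.56 [320. 126.] [0.5143 0.1219 0.01  ]
pawl_pin scene 0.75 [291. 243.] [ 0.4795 -0.0369  0.042 ]
pawl_pin side 0.39 [311. 191.] [ 0.4912 -0.047   0.042 ]
pawl_pin wrist 0.94 [262. 266.] [ 0.4827 -0.0358  0.042 ]
```

Call:
servo_tool([
  [[-40,23,0],[0,0,8],60],
  [[-82,47,0],[0,0,16],50],
  [[-124,70,0],[0,0,24],45],
  [[-165,94,0],[0,0,32],42],
  [[-206,117,0],[0,0,36],42],
])

```text
time_s: 13.4
tcp_pos: [0.64, -0.1376, 0.1659]
eef_rot: [[0.409, 0.913, 0.0], [0.913, -0.409, -0.0], [0.0, 0.0, -1.0]]
force: [0.3, -0.0, 0.1]
gripper_width: 0.493
```

```bash
python3 look.py n sample:0 sample_centre:.025
python3 - <<'E'
from h import *
p=eyes.grab_frame("wrist");m=masks_of(p,"sample");print([(r["conf"],r["at"],r["pixels"].sum()) for r in m])
ys,xs=np.nonzero(m[0]["pixels"]);print(xs.min(),xs.max(),ys.min(),ys.max())
s=readout.sense();t=np.array(s["tcp_pos"]);R=np.array(s["eef_rot"]);print(t)
for c,z in (((np.median(xs[ys<ys.min()+4]),ys.min()),0),((np.median(xs[ys>ys.max()-4]),ys.max()),.05)):
  X=at_z(p,c,z);print(c,X,np.round(R.T@(X-t)*1000,1))
E
```

```text
13.45 [ 0.6426 -0.1457  0.1645] [ 0.416  0.909 -0.005] F [ 5.3 -5.6  0.1] cam [ 0.669 -0.072  0.33 ]
sample 0.96 [278. 192.] [ 0.6384 -0.1368  0.    ] tool mm [  7.2  -8.4 164.4]
sample_centre 0.93 [277. 193.] [ 0.6396 -0.1318  0.025 ] tool mm [ 12.2  -9.3 139.3]
[(0.72, [277.7, 194.1], np.int64(448)), (0.65, [125.5, 255.6], np.int64(587)), (0.46, [90.0, 142.7], np.int64(955))]
268 287 180 207
[ 0.63853983 -0.13564857  0.1655128 ]
(np.float64(277.0), np.int64(180)) [ 0.64199702 -0.12580694  0.        ] [ 10.3  -0.6 165.5]
(np.float64(278.0), np.int64(207)) [ 0.63580089 -0.14287776  0.05      ] [ -7.8   0.6 115.5]
```

Call:
servo_tool([
  [[3,-2,50],[0,0,0],42],
  [[3,-2,100],[0,0,0],42],
  [[3,-2,140],[0,0,0],42],
  [[3,-2,155],[0,0,0],42],
  [[3,-2,155],[0,0,0],42],
])

```text
time_s: 14.28
tcp_pos: [0.6378, -0.1318, 0.011]
eef_rot: [[0.405, 0.914, -0.001], [0.914, -0.405, 0.001], [0.0, -0.001, -1.0]]
force: [0.2, 0.9, 0.2]
gripper_width: 0.493
```

Call:
servo_tool([
  [[0,0,0],[0,0,0],12],
  [[0,0,0],[0,0,0],12],
  [[0,0,0],[0,0,0],12],
  [[0,0,0],[0,0,0],12],
], squeeze=40)

```text
time_s: 14.78
tcp_pos: [0.6405, -0.1333, 0.0138]
eef_rot: [[0.407, 0.914, 0.005], [0.914, -0.407, -0.001], [0.001, 0.005, -1.0]]
force: [-0.2, 0.5, 6.8]
gripper_width: 0.212
```

Call:
servo_tool([
  [[0,0,-30],[0,0,0],12],
  [[0,0,-90],[0,0,0],12],
  [[35,-42,-110],[0,0,0],12],
  [[70,-85,-110],[0,0,0],12],
  [[105,-127,-110],[0,0,0],12],
])

```text
time_s: 15.4
tcp_pos: [0.5644, 0.016, 0.1218]
eef_rot: [[0.407, 0.913, 0.002], [0.913, -0.407, 0.0], [0.001, 0.001, -1.0]]
force: [1.4, 1.1, -0.5]
gripper_width: 0.215
```

Call:
servo_tool([
  [[38,-45,0],[0,0,0],12],
  [[65,-75,0],[0,0,0],12],
  [[75,-89,0],[0,0,0],12],
  [[75,-89,0],[0,0,0],12],
])

```text
time_s: 15.9
tcp_pos: [0.5141, 0.1193, 0.1212]
eef_rot: [[0.405, 0.914, 0.0], [0.914, -0.405, -0.001], [-0.0, 0.001, -1.0]]
force: [0.6, -0.0, -0.3]
gripper_width: 0.21
```

```bash
python3 look.py o nest:.01 sample:.108 pad:.02 jaw_front:.02 knob_grip:.061;  python3 -c "
from bench import readout;s=readout.sense();print(s['gripper_width'],s['tcp_pos'])"
```

```text
15.95 [0.5149 0.1174 0.1211] [ 0.408  0.913 -0.001] F [ 0.8  0.2 -1. ] cam [0.543 0.185 0.285]
nest 0.62 [281. 202.] [0.5157 0.1206 0.01  ] tool mm [  3.4  -0.7 111.1]
sample 0.91 [279. 247.] [0.5122 0.1169 0.108 ] tool mm [-1.5 -2.4 13.1]
pad 0.63 [282. 220.] [0.5103 0.1065 0.02  ] tool mm [-1.170e+01  1.000e-01  1.011e+02]
jaw_front 0.72 [282. 238.] [0.503  0.0899 0.02  ] tool mm [-2.990e+01  1.000e-01  1.012e+02]
knob_grip 0.87 [282. 307.] [0.4827 0.0448 0.061 ] tool mm [-79.4   0.1  60.2]
0.21443076310374212 [0.51493582 0.11716262 0.12085965]
```

View pics/o.png

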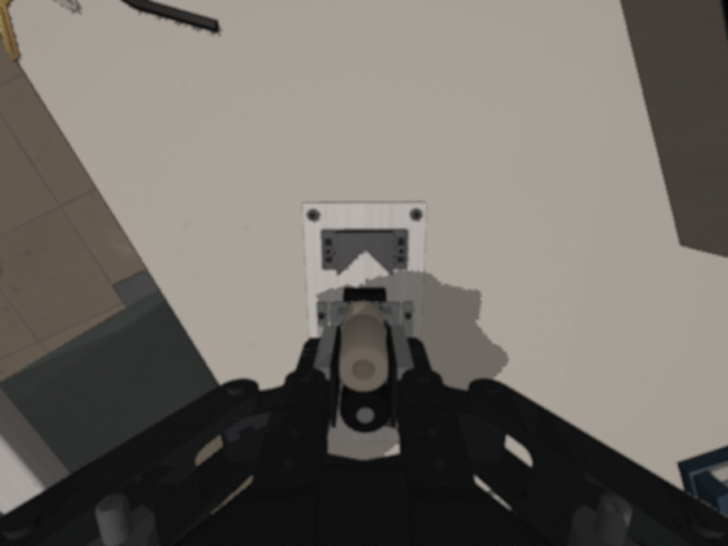

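Call:
servo_tool([
  [[0,0,40],[0,0,0],12],
  [[0,0,75],[0,0,0],12],
  [[0,0,90],[0,0,0],12],
  [[0,0,95],[0,0,0],12],
  [[0,0,96],[0,0,0],12],
])

```text
time_s: 16.82
tcp_pos: [0.5152, 0.1193, 0.0258]
eef_rot: [[0.407, 0.913, 0.002], [0.913, -0.407, 0.0], [0.001, 0.001, -1.0]]
force: [-0.2, -0.1, -1.2]
gripper_width: 0.216
```

Call:
servo_tool([
  [[0,0,0.5],[0,0,0],12],
  [[0,0,0.5],[0,0,0],12],
])

```text
time_s: 17.08
tcp_pos: [0.5149, 0.1195, 0.0254]
eef_rot: [[0.407, 0.914, 0.002], [0.914, -0.407, 0.0], [0.001, 0.002, -1.0]]
force: [0.5, -0.1, -0.8]
gripper_width: 0.213
```

Call:
servo_tool([
  [[0,0,1],[0,0,0],12],
  [[0,0,1.5],[0,0,0],12],
  [[0,0,1.5],[0,0,0],12],
])

```text
time_s: 17.45
tcp_pos: [0.5145, 0.1194, 0.0237]
eef_rot: [[0.407, 0.914, 0.001], [0.914, -0.407, 0.0], [0.001, 0.001, -1.0]]
force: [-0.8, -0.1, 4.8]
gripper_width: 0.209
```

Call:
servo_tool([
  [[0,0,0],[0,0,0],26],
  [[0,0,0],[0,0,0],36],
  [[0,0,0],[0,0,0],40],
  [[0,0,-40],[0,0,0],40],
  [[0,0,-90],[0,0,0],40],
])

```text
time_s: 18.08
tcp_pos: [0.5128, 0.1188, 0.1126]
eef_rot: [[0.407, 0.914, -0.004], [0.914, -0.407, -0.001], [-0.002, -0.003, -1.0]]
force: [1.4, -0.3, 0.8]
gripper_width: 0.468
```

```bash
python3 look.py q nest:.01 sample:.01 sample_centre:.035 pad:.02 jaw_front:.02 pawl_pin:.042 pawl_pivot:.028
python3 - <<'E'
import cv2
im=cv2.imread("pics/q.png");cv2.imwrite("pics/q2.png",cv2.resize(im[150:500,230:500],None,fx=2,fy=1.7,interpolation=cv2.INTER_CUBIC))
E
```

```text
18.125 [0.5186 0.1204 0.1208] [0.407 0.914 0.007] F [ 2.7 -0.5  3.8] cam [0.542 0.185 0.276]
sample 0.8 [279. 208.] [0.5111 0.1176 0.01  ] tool mm [ -6.3  -6.7 110.7]
sample_centre 0.65 [282. 216.] [0.5132 0.1167 0.035 ] tool mm [-6.1 -4.2 85.7]
pad 0.78 [283. 226.] [0.509  0.1027 0.02  ] tool mm [-20.7  -2.5 100.6]
jaw_front 0.77 [283. 241.] [0.5027 0.0889 0.02  ] tool mm [-35.9  -2.6 100.5]
pawl_pivot 0.62 [306. 327.] [ 0.4878 -0.0016  0.028 ] tool mm [-124.6   20.7   92.1]
```

View pics/q2.png

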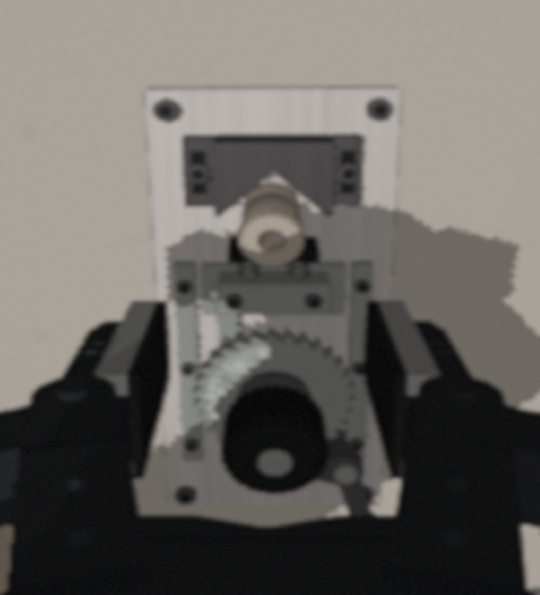

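Call:
servo_tool([
  [[-50,12,0],[0,0,0],35],
  [[-105,25,0],[0,0,0],35],
  [[-154,37,0],[0,0,0],35],
  [[-154,37,0],[0,0,0],35],
])

```text
time_s: 18.98
tcp_pos: [0.4834, -0.0425, 0.1119]
eef_rot: [[0.416, 0.91, -0.003], [0.91, -0.416, -0.003], [-0.004, -0.001, -1.0]]
force: [0.6, 1.3, 0.1]
gripper_width: 0.414
```

```bash
python3 look.py r pawl_pin:.042 pawl_pivot:.028 knob_grip:.061
```

```text
19.025 [ 0.4841 -0.0389  0.112 ] [ 0.412  0.911 -0.001] F [ 0.1  1.1 -0.3] cam [0.513 0.023 0.275]
pawl_pin 0.58 [277. 207.] [ 0.4848 -0.0337  0.042 ] tool mm [ 5.1 -1.4 70. ]
pawl_pivot 0.64 [267. 161.] [0.4919 0.0023 0.028 ] tool mm [40.9 -9.7 83.9]
knob_grip 0.87 [230. 118.] [0.4843 0.0432 0.061 ] tool mm [ 75.  -33.5  50.9]
```

Call:
servo_tool([
  [[3,-1,40],[0,0,0],35],
  [[3,-1,80],[0,0,0],35],
  [[3,-1,93],[0,0,0],33],
  [[3,-1,93],[0,0,0],4],
  [[3,-1,93],[0,0,0],4],
], squeeze=25)

```text
time_s: 19.8
tcp_pos: [0.4864, -0.0328, 0.0207]
eef_rot: [[0.406, 0.914, 0.001], [0.914, -0.406, 0.0], [0.001, 0.001, -1.0]]
force: [0.2, 1.0, -5.4]
gripper_width: 0.083
```

Call:
servo_tool([
  [[0,0,0],[0,0,0],4],
  [[0,0,0],[0,0,0],4],
])

```text
time_s: 20.05
tcp_pos: [0.4864, -0.0329, 0.0206]
eef_rot: [[0.407, 0.914, 0.002], [0.914, -0.407, 0.001], [0.001, 0.001, -1.0]]
force: [2.2, 0.6, -2.6]
gripper_width: 0.081
```

Call:
servo_tool([
  [[0,-3,0],[0,0,0],4],
  [[0,-6,0],[0,0,0],4],
  [[0,-8,0],[0,0,0],4],
  [[0,-9,0],[0,0,0],4],
  [[0,-9,0],[0,0,0],4],
])

```text
time_s: 20.68
tcp_pos: [0.4797, -0.0316, 0.0206]
eef_rot: [[0.408, 0.913, 0.005], [0.913, -0.408, -0.002], [-0.0, 0.005, -1.0]]
force: [5.2, -3.8, -4.9]
gripper_width: 0.082
```

Call:
servo_tool([
  [[0,0,0],[0,0,0],25],
  [[0,0,0],[0,0,0],35],
  [[0,0,-50],[0,0,0],45],
  [[0,0,-93],[0,0,0],60],
  [[0,0,-93],[0,0,0],65],
])

```text
time_s: 21.3
tcp_pos: [0.4802, -0.0293, 0.1167]
eef_rot: [[0.406, 0.914, 0.008], [0.914, -0.406, 0.0], [0.003, 0.007, -1.0]]
force: [-1.0, -0.0, 0.2]
gripper_width: 0.761
```

```bash
python3 look.py s pawl_pin:.042 pawl_pivot:.028 knob_grip:.061
```

```text
21.35 [ 0.4782 -0.0293  0.1146] [0.406 0.914 0.002] F [ 0.2 -0.1 -0.7] cam [0.508 0.036 0.281]
pawl_pin 0.94 [281. 225.] [ 0.4779 -0.0375  0.042 ] tool mm [-7.7  2.8 72.5]
pawl_pivot 0.6 [275. 179.] [ 0.4885 -0.0014  0.028 ] tool mm [29.5 -2.2 86.6]
knob_grip 0.69 [242. 136.] [0.482  0.0423 0.061 ] tool mm [ 66.9 -25.7  53.6]
```

Call:
servo_tool([
  [[40,-15,0],[0,0,0],65],
  [[66,-26,0],[0,0,0],65],
  [[66,-26,40],[0,0,0],62],
  [[66,-26,77],[0,0,0],60],
  [[66,-26,77],[0,0,0],60],
])

```text
time_s: 22.12
tcp_pos: [0.4758, 0.0407, 0.0322]
eef_rot: [[0.406, 0.914, -0.011], [0.914, -0.406, -0.001], [-0.006, -0.009, -1.0]]
force: [0.1, 0.2, 0.8]
gripper_width: 0.706
```

Call:
servo_tool([
  [[0,0,0],[0,0,0],25],
  [[0,0,0],[0,0,0],25],
  [[0,0,0],[0,0,0],25],
  [[0,0,0],[0,0,0],25],
], squeeze=40)

```text
time_s: 22.62
tcp_pos: [0.4811, 0.0415, 0.0374]
eef_rot: [[0.407, 0.914, 0.002], [0.914, -0.407, 0.0], [0.001, 0.001, -1.0]]
force: [-2.4, 0.2, 6.4]
gripper_width: 0.377
```

```bash
python3 look.py t jaw_front:.02 pad:.02 sample_centre:.035; python3 -c "
from bench import readout;s=readout.sense();print(s['gripper_width'],s['wrist_torque'])"
```

```text
22.675 [0.4811 0.0415 0.0374] [0.407 0.914 0.001] F [-2.3  0.8  5.5] cam [0.51  0.107 0.201]
jaw_front 0.97 [279. 158.] [0.5027 0.0908 0.02  ] tool mm [53.8 -0.4 17.5]
pad 0.96 [278. 131.] [0.5085 0.1059 0.02  ] tool mm [70.  -1.2 17.5]
sample_centre 0.95 [277. 107.] [0.5132 0.1173 0.035 ] tool mm [82.4 -1.5  2.5]
0.38038907029354396 [0.09782857 0.60908636 0.04028417]
```

Call:
servo_tool([
  [[0,0,0],[0,0,7],25],
  [[0,0,0],[0,0,15],25],
  [[0,0,0],[0,0,23],25],
  [[0,0,0],[0,0,30],25],
  [[0,0,0],[0,0,30],25],
])

```text
time_s: 23.45
tcp_pos: [0.4806, 0.0418, 0.0374]
eef_rot: [[0.809, 0.587, 0.001], [0.587, -0.809, 0.001], [0.001, -0.0, -1.0]]
force: [-3.8, 0.3, 7.0]
gripper_width: 0.375
```

```bash
cat > meas.py <<'E'
from h import *
s=readout.sense();k=np.array([.4811,.0415,0]);c=np.deg2rad(66);U=np.array([[np.cos(c),np.sin(c),0],[np.sin(c),-np.cos(c),0]])
print(s["time_s"],"w",round(s['gripper_width'],3),"yaw",np.degrees(np.arctan2(s["eef_rot"][1][0],s["eef_rot"][0][0])),"tau",np.round(s['wrist_torque'],3),"F",np.round(s["force"],1),np.round(s["tcp_pos"],4))
for cam in("wrist",):
  p=eyes.grab_frame(cam)
  for q,z in(("jaw_front",.02),("pad",.02),("sample_centre",.035),("sample",.01),("pawl_pin",.042),("pawl_pivot",.028)):
    for r in landmark_of(p,q)[:1]: print(q,round(r["conf"],2),np.round(U@(at_z(p,r["at"],z)-k)*1000,1))
E
python3 meas.py
```

```text
23.45 w 0.375 yaw 35.96680578822273 tau [ 0.073  0.75  -0.047] F [-3.8  0.3  7. ] [0.4806 0.0418 0.0374]
jaw_front 0.67 [59.5 -0.1]
pad 0.71 [73.8  0.8]
sample_centre 0.84 [86.1 -0.1]
sample 0.93 [84.1 -2. ]
pawl_pivot 0.92 [-35.6  23.9]
```

Call:
servo_tool([
  [[0,0,0],[0,0,5],25],
  [[0,0,0],[0,0,10],25],
  [[0,0,0],[0,0,10],25],
])

```text
time_s: 24.18
tcp_pos: [0.4805, 0.042, 0.0374]
eef_rot: [[0.899, 0.439, 0.0], [0.439, -0.899, 0.001], [0.001, -0.001, -1.0]]
force: [-3.6, 0.3, 7.2]
gripper_width: 0.378
```

```bash
python3 meas.py
```

```text
24.175 w 0.378 yaw 26.015025543993683 tau [0.216 0.811 0.005] F [-3.6  0.3  7.2] [0.4805 0.042  0.0374]
jaw_front 0.75 [61.5 -1.4]
pad 0.7 [76.8 -0. ]
sample_centre 0.79 [86.6 -1.5]
sample 0.76 [84.5 -3. ]
pawl_pin 0.88 [-70.6  28.8]
pawl_pivot 0.67 [-33.6  25.6]
```

Call:
servo_tool([
  [[0,0,0],[0,0,4],25],
  [[0,0,0],[0,0,8],25],
  [[0,0,0],[0,0,8],25],
])

```text
time_s: 24.9
tcp_pos: [0.4804, 0.0421, 0.0374]
eef_rot: [[0.951, 0.31, 0.0], [0.31, -0.951, 0.001], [0.001, -0.001, -1.0]]
force: [-3.6, 0.7, 8.1]
gripper_width: 0.378
```

```bash
python3 meas.py
```

```text
24.9 w 0.378 yaw 18.043607285570317 tau [0.159 0.863 0.116] F [-3.6  0.7  8.1] [0.4804 0.0421 0.0374]
jaw_front 0.75 [62.5 -1.3]
pad 0.58 [77.4 -1.2]
sample_centre 0.64 [86.1 -3.1]
sample 0.92 [85.6 -2.7]
pawl_pin 0.81 [-69.7  27.2]
pawl_pivot 0.82 [-34.9  25.9]
```

Call:
servo_tool([
  [[0,0,0],[0,0,4],25],
  [[0,0,0],[0,0,8],25],
  [[0,0,0],[0,0,8],25],
])

```text
time_s: 25.62
tcp_pos: [0.4804, 0.0423, 0.0374]
eef_rot: [[0.985, 0.175, 0.0], [0.175, -0.985, 0.001], [0.001, -0.001, -1.0]]
force: [-3.6, 2.0, 7.6]
gripper_width: 0.38
```

```bash
python3 meas.py; for i in 1 2 3; do python3 -c "
from h import *
p=eyes.grab_frame('scene');print(readout.sense()['wrist_torque'][2])"; done
```

```text
25.625 w 0.38 yaw 10.067208465073819 tau [0.227 0.886 0.109] F [-3.6  2.   7.6] [0.4804 0.0423 0.0374]
jaw_front 0.93 [64.2 -2.7]
pad 0.8 [75.9  1.8]
sample_centre 0.76 [85.1 -2.1]
sample 0.92 [87.5 -3. ]
pawl_pin 0.6 [-69.   26.1]
pawl_pivot 0.94 [-35.5  26.2]
0.09948293911936716
0.11310705033648004
0.14038747404573654
```

Call:
servo_tool([
  [[0,0,0],[0,0,4],25],
  [[0,0,0],[0,0,7],25],
  [[0,0,0],[0,0,7],25],
])

```text
time_s: 26.5
tcp_pos: [0.4804, 0.0424, 0.0374]
eef_rot: [[0.999, 0.054, 0.0], [0.054, -0.999, 0.001], [0.0, -0.001, -1.0]]
force: [-4.4, 1.7, 7.6]
gripper_width: 0.379
```

```bash
python3 meas.py
```

```text
26.5 w 0.379 yaw 3.1002003262330593 tau [0.193 0.886 0.16 ] F [-4.4  1.7  7.6] [0.4804 0.0424 0.0374]
jaw_front 0.95 [65.6 -1.1]
pad 0.9 [76.8  0.4]
sample_centre 0.76 [86.6 -2.4]
sample 0.66 [86.  -3.1]
pawl_pin 0.68 [-71.2  29.7]
pawl_pivot 0.83 [-34.   25.2]
```

Call:
servo_tool([
  [[0,0,0],[0,0,2],25],
  [[0,0,0],[0,0,4],25],
  [[0,0,0],[0,0,4],25],
])

```text
time_s: 27.22
tcp_pos: [0.4804, 0.0425, 0.0374]
eef_rot: [[1.0, -0.016, 0.0], [-0.016, -1.0, 0.002], [0.0, -0.002, -1.0]]
force: [-3.8, 2.6, 7.5]
gripper_width: 0.377
```

```bash
python3 meas.py
```

```text
27.225 w 0.377 yaw -0.8928669339864065 tau [0.307 0.889 0.169] F [-3.8  2.6  7.5] [0.4804 0.0425 0.0374]
jaw_front 0.56 [65.5 -4.3]
pad 0.79 [76.6  0.3]
sample_centre 0.78 [86.3 -2.4]
sample 0.69 [86.2 -2.1]
pawl_pin 0.97 [-70.2  28.3]
pawl_pivot 0.71 [-33.3  28. ]
```

Call:
servo_tool([
  [[0,0,0],[0,0,0],45],
  [[0,0,0],[0,0,0],62],
  [[0,0,-20],[0,0,0],65],
  [[0,0,-70],[0,0,-8],65],
  [[0,0,-110],[0,0,-16],65],
])

```text
time_s: 28.2
tcp_pos: [0.4812, 0.0407, 0.1476]
eef_rot: [[0.965, 0.263, 0.002], [0.263, -0.965, -0.0], [0.002, 0.001, -1.0]]
force: [-0.2, -0.5, -0.2]
gripper_width: 0.762
```

Call:
servo_tool([
  [[-10,0,0],[0,0,-10],65],
  [[-20,0,0],[0,0,-20],65],
  [[-30,0,0],[0,0,-30],65],
  [[-30,0,0],[0,0,-40],65],
  [[-30,0,0],[0,0,-48],65],
])

```text
time_s: 28.82
tcp_pos: [0.4518, 0.0329, 0.146]
eef_rot: [[0.45, 0.893, 0.001], [0.893, -0.45, -0.0], [0.0, 0.001, -1.0]]
force: [-0.6, -0.2, 0.3]
gripper_width: 0.756
```

```bash
python3 meas.py
python3 - <<'E'
from h import *
p=eyes.grab_frame("wrist");k=np.array([.4811,.0415,.03])
c=[proj(p,k+np.array([.407,.914,0])*d) for d in(-.08,.11)];print(c)
x=int(np.mean([i[0] for i in c]));y0,y1=sorted(int(i[1]) for i in c)
save(p,"u.png",(max(x-75,0),max(y0-25,0),x+75,y1+15),3)
E
```

```text
28.825 w 0.756 yaw 63.22648286815933 tau [ 0.006 -0.03  -0.024] F [-0.6 -0.2  0.3] [0.4518 0.0329 0.146 ]
jaw_front 0.98 [64.3 -1.6]
pad 0.61 [79.3  0.1]
sample_centre 0.83 [86.7 -1.2]
sample 0.66 [82.6 -1.6]
pawl_pin 0.73 [-69.5  25.2]
pawl_pivot 0.65 [-38.9  25.4]
[array([305.35286609, 257.86900564]), array([299.02428353,  56.59545977])]
```

View pics/u.png

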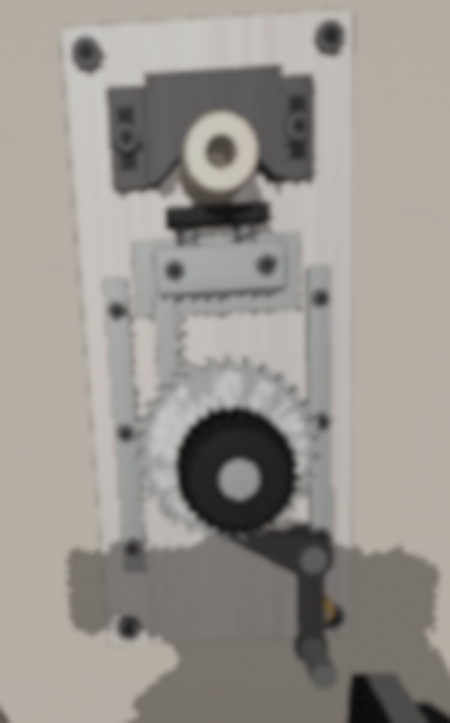

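```bash
python3 -c "
from bench import bot,readout
print(bot.job_done());print(readout.sense()['time_s'])"
```

```text
the job is handed in; nothing more can be done
None
the job is handed in; nothing more can be done
```

The tall sample is clamped upright in the V with the pawl in the teeth, and I handed the job in at about 29 s. The hand-in gives no verdict, so whether it passed is not known.

**What I did:** I swung the pawl clear and turned the knob back 56°. Then I stood the sample in the V, swung the pawl in again and tightened about 67°, past a last click.

**Last checks:**
- **Pawl:** it is in the teeth, at roughly 0 rad by the landmarks and in the last picture.
- **Sample:** it looks upright and seated against the V, with the pad against it. I did not measure its height, tilt or speed after letting go.
- **Pad:** I put the pad at about 3.4 mm pushed in, or about 10 N, from the visible gap in the last picture. Just before I let go, the landmarks gave 3.9 mm and the knob torque about 12–14 N.
- **Gripper:** it was open and well above the clamp, touching nothing.

**Checks that failed or disagreed:**
- **First pin grasp:** the first two tries closed on nothing, because the fingertips sit about 16–20 mm above the stated TCP. I went lower after that.
- **Pad landmark:** after I let go, the network put the pad 15 mm ahead of the jaw, which would mean relaxed. That contradicts the picture and the torque, so I did not rely on it.
- **Bystanders:** I did not re-measure them at the end; no move went near them except the pick-up of the sample.
- **Picture budget:** I viewed 11, one over the 10 allowed.

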